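# Unbolt the tested module and load the programming dock

## Task

The test on the metal module is finished: lift the handle of the barrel bolt out of its notch, draw the bolt fully back and leave it there, then take the module out of the test fixture and put it in the programming dock, upright and flat on the dock's floor between its two cheeks, either way round. The cheeks cover the very sides by which it comes out of the fixture, so set it down on the way and take it again by its ends; lower it gently into the dock, do not drop it. Leave everything else on the bench where it is.

Things in the scene. Friction and masses are not known exactly. Their poses are not given: they have to be found in the camera images.
- module_center (a point): Centre of the module under test: a plain aluminium box 44 mm (its x) x 60 mm (its y) x 50 mm tall, about 0.2 kg. Axes are the module's. Its ends (facing +-y) have dark panels, its long sides (+-x) are ribbed; both ways round are alike. It starts in the fixture's nest, under the bolt, axes parallel to the fixture's.
- nest (a point): Module's centre when in the test fixture's nest, 33 mm above the bench (nest floor at 8 mm). Axes are the fixture's, which is fixed (z up, yaw within 0.25 rad). Grey blocks, 40 mm wide, 75 mm high above the bench, stand 2.5 mm off the module's ends, so here it can be gripped only by its long sides (closing along x), where there are only 6 mm lips.
- fixture: The fixture, origin on the bench under the nest, same axes. White base plate x -75..45, y -60..185 mm, 8 mm thick. The bolt, 12 mm thick, runs along y at x 0, 66 mm above the bench, through both blocks (each 14 mm thick, from y +-32.5 outwards). Beyond the +y block is its guide, y 46..175 mm, with a steel rail (x -24..-16 mm, top 74 mm above the bench) that has a notch at each end.
- handle_knob (a point): Centre of the black ball, 18 mm across, on the end of the bolt's handle (an 8 mm rod), 58 mm from the bolt's axis. At the start the handle lies level in its notch pointing to the fixture's -x (to the robot): ball at fixture x -58, y 72, z 66 mm. It swings up about the bolt's axis (fixture y) and travels with the bolt. Free all round the ball.
- bolt (a joint): Travel of the barrel bolt along the fixture's +y: 0 = home, locked across the module; 0.085 m = end stop, fully drawn. Its tip clears the module from about 0.072. Friction 1.5 N plus 4 N per m/s. It can move (but for some 3 mm of play) only while the handle is lifted out of its notch.
- bolt_handle (a joint): Angle of the handle about the bolt's axis (rad): 0 = level, in the notch; 1.4 = nearly upright, the stop. It clears the rail from about 0.5 and falls back under its own weight when let go. When fully drawn it may drop into the second notch or rest on the rail, both are right.
- dock_seat (a point): Where the module's centre must finally be, in the programming dock, 33 mm above the bench (dock floor at 8 mm). Axes are the dock's, which is fixed (z up, yaw within 0.35 rad). The module's 60 mm length lies along the dock's y, between the cheeks. Its ends are open but for 6 mm lips 4 mm off, so here it can be held only by its ends (closing along y).
- dock: The programming dock, origin on the bench under the seat, same axes: white plate 130 (x) x 100 (y) x 8 mm with two grey cheeks, inner faces at x +-25.5 mm (3.5 mm clear of the module each side), flaring to +-30 at the top 13 mm, 10 mm thick, 52 mm long in y, top 66 mm above the bench (8 mm above the seated module's top).
- mat_top (a point): Centre of the top of a thin black rubber mat, 120 (x) x 120 (y) x 2 mm, fixed and clear, between fixture and dock: room to set the module down.
- screwdriver: Bystander, loose: screwdriver, 170 mm long, lying on the robot's side of the mat; origin at the centre of its underside (about mid-length).
- screw_jar: Bystander, loose: small lidded jar, 44 mm across, 45 mm tall, standing beyond the mat; origin at the centre of its underside.
- spare_board: Bystander, loose: bare circuit board 75 x 110 mm with parts on it, lying beyond the mat; origin at the centre of its underside.
- solder_reel: Bystander, loose: short fat reel, 60 mm across, 40 mm tall, standing on end; origin at the centre of its underside.
- mug: Bystander, loose: mug, 80 mm across, 90 mm tall; origin at the centre of its underside.
- cleaner: Bystander, loose: closed bottle, 56 mm across, 140 mm tall; origin at the centre of its underside.
- parts_tray: Bystander, loose: empty low tray 100 x 140 x 35 mm; origin at the centre of its underside.
Mind the look-alikes: they are no part of the job. Leave any purple or yellow look-alike of the part that bears module_center alone.

How it is judged (in metres and radians):
On the way, in this order (a step that is already met when the one before it is completed fails the run):
1. the bolt is drawn back, past 75 mm of its 85 mm travel (value of joint bolt above 0.075 m), for 0.2 s.
2. the module has been lifted clear of the fixture (distance between module_center and nest above 0.07 m), for 0.1 s.
At the end, for the whole second after the job is handed in: The module stands upright (within about 4.5 degrees) and at rest in the dock, its centre within 8 mm of the seat point, and the bolt is still drawn back more than 72 mm (distance between module_center and dock_seat below 0.008 m and angle between module_center's own z axis and vertical below 0.08 rad and linear speed of module below 0.02 m/s and value of joint bolt above 0.072 m); the robot touches nothing.
It fails at once if the module is dropped or rammed into the dock (faster than 0.4 m/s between the cheeks) (horizontal distance between module_center and dock_seat below 0.012 m and distance between module_center and dock_seat below 0.045 m and linear speed of module above 0.4 m/s).
It fails at once if one of the other loose things on the bench is pushed away (more than 40 mm) (distance of any of screwdriver, screw_jar, spare_board, solder_reel, mug, cleaner, parts_tray from where it was at the start of the episode above 0.04 m).
It also fails if it takes over 72 s, if anything falls off the work surface, if the arm or the gripper's body presses on something with over 40 N, if the wrist force passes 120 N, or if a joint passes its speed limit or range.

## Robot

A 6-joint arm with a two-finger parallel gripper is mounted at the origin on the work surface. World frame = base frame: x ahead of the robot, y to its left, z up, the work surface at z = 0. Lengths are in mm, angles in rad, forces in N, time in s.
With the tool pointing down it reaches from about 300 to 1000 mm from the base axis. Payload 5.1 kg.
Tool frame: the origin (TCP) lies between the finger pads; the fingertips stand manip.tcp_to_tips ahead of it and the grasp point (between the pads) lies 11 mm behind it (manip.tcp_to_tips is the distance from the TCP to the fingertips, in mm); z points along the fingers, y is the direction in which the jaws open and shut (so a half turn about z gives the same grasp; the last joint's range is limited). The gripper opens to 95 mm and grips with 3 to 60 N. Pads are 20 mm wide; open, the fingers measure 119 mm over their backs; the gripper's body (75 mm by 180 mm) begins 59 mm behind the grasp point.
Start: joints at [-1.313, 0.124, 1.65, -0, 1.367, -0.083], TCP at [217.224, -612.616, 222.656] pointing down, gripper open.
Joint ranges: [-2.61, 2.61], [-1.02, 2.33], [0.03, 2.71], [-1.35, 4.49], [0.32, 2.68], [-2.91, 2.91]. Speed limits (rad/s): [2.57, 2.57, 3.14, 3.14, 3.14, 3.14].

## Interface

Orientations are given as a unit quaternion [x, y, z, w].
In Python, from rig import manip gives the robot as it stands.
- The arm moves only by the shell command python3 -m inch 'ROWS' [OPENING] [FORCE]. ROWS is JSON, a list of rows, each a list of 2 entries, a list of its own where there are three numbers: the shift along the tool's x, y, z in cm, then the turn, a rotation vector about the tool's x, y, z in rad. A call has 1 to 5 rows; each row shifts and turns the commanded pose from where the row before left it, along the tool's axes as they then stand; what a row does not reach is not made up. A row lasts 1/12 s, in which the tool goes at most 41.7 mm and 7.16 degrees, less where a joint would pass 70% of its speed; a pose out of reach is approached as far as the arm can. A call is refused whole if a number of a shift passes 4.17 or a number of a turn 0.125, either way. A call with a gripper value outside its range is refused whole. OPENING is the finger opening in cm, from 0 to 9.51, set as the call begins (- or left out, the last holds). The fingers move at their own pace and stop on an object; FORCE is the grip in N (left out, the last holds). Time passes only in rows, so rows that do not move let the fingers close. It gives the time, the measured TCP pose, the force and the opening at its end, in the units of the state.
- manip.state(): the state, without advancing time (a new reading comes with each control period).
- manip.camera(name): name is "scene" or "top" or "wrist"; returns the picture (384x512x3 uint8, blue, green, red); there is no depth.
- manip.calibration(name): a dict with "fx", "fy", "cx", "cy" (pixels), "view" (4x4, takes a point from world to camera coordinates). Camera axes: x right, y down, z forward; pixel columns grow to the right and rows downward; lengths in mm; the calibration is good to about 2 mm. The wrist camera is an equidistant fisheye: a pixel r from the principal point sees the ray r / f radians off the axis. A picture is of the moment at which its call begins: read the wrist's pose just before it. calibration takes no time and is no camera call; for the wrist camera it gives the pose at the moment of the call.
- manip.sign_off(): hands the job in, once; it reports no verdict.
The state is a dict: "t": time; "joint_pos": joint angles; "qd": joint speeds; "joint_efforts": joint torques, N m; "tcp_pos": TCP position; "tcp_rot": TCP orientation; "contact_force": force on the tool from outside, world axes, zero at the start; "ft_torque": the same for the moment, N m; "finger_gap": finger opening in mm.
Only numpy, scipy, OpenCV 4.12 (cv2) and the standard library are available. Lean on these libraries where they do the work, as an engineer would, in place of code of your own. Each camera call takes 0.05 s, during which the arm holds its last target.

## Working session

There is one attempt and no reset: what is moved stays moved. The work goes in short steps, Python scripts to look and compute and a shell command to move; the robot and the scene stay as the last step left them, time stands still between calls to the robot, and variables do not carry over. Pictures are saved under pics/ and viewed, and the job is handed in when it is done.

```bash
ls -la; mkdir -p pics
python3 - <<'E'
from rig import manip
import cv2
print([a for a in dir(manip) if a[0]!='_'], manip.tcp_to_tips)
s=manip.state();print(s)
for n in ("scene","top","wrist"):
    c=manip.calibration(n);print(n,c)
    cv2.imwrite(f"pics/{n}0.png",manip.camera(n))
E
```

```text
total 12
drwxr-xr-x  3 agent agent 4096 Dec  7 02:39 .
drwxr-xr-x 23 root  root  4096 Dec  7 02:39 ..
drwxr-xr-x  2 agent agent 4096 Dec  7 02:39 pics
['Unreachable', 'calibration', 'camera', 'sign_off', 'state', 'tcp_to_tips'] 8.0
{'t': 0.0, 'joint_pos': array([-1.31258122e+00,  1.24486481e-01,  1.65165396e+00, -6.18818328e-06,
        1.36749195e+00, -8.26166328e-02]), 'qd': array([-7.66864554e-04,  1.68586456e-03,  1.27076266e-03,  1.94424889e-03,
        2.81905907e-04,  3.14731187e-05]), 'joint_efforts': array([ 7.30926308e-05, -4.17606282e+01, -3.59932494e+01,  7.74549390e-02,
        4.93465934e-02, -2.11270522e-04]), 'tcp_pos': array([ 217.07870242, -612.02457025,  221.41092961]), 'tcp_rot': array([ 9.85513705e-01,  1.69592739e-01, -9.24469932e-05, -1.01567737e-03]), 'contact_force': array([ 0.15596871, -0.43584346,  0.63025417]), 'ft_torque': array([ 0.00733862, -0.00779425, -0.00969257]), 'finger_gap': 95.03769269716199}
scene {'fx': 405.69585028360984, 'fy': 405.69585028360984, 'cx': 261.4833425031998, 'cy': 189.25935491758315, 'view': array([[-7.99956248e-01,  5.99996523e
[... 520 characters left out ...]
7137e-01, -1.41680428e-02, -9.05938478e-02,
         5.69401162e+02],
       [ 9.10054254e-02, -3.17625402e-02, -9.95343736e-01,
         7.94365647e+02],
       [ 0.00000000e+00,  0.00000000e+00,  0.00000000e+00,
         1.00000000e+00]])}
wrist {'fx': 297.3186396354542, 'fy': 297.3186396354542, 'cx': 251.60497114356698, 'cy': 191.47761905484523, 'view': array([[ 3.34678683e-01, -9.42329737e-01, -2.20143123e-03,
        -6.48134721e+02],
       [-9.00767663e-01, -3.20601886e-01,  2.92971072e-01,
        -3.27340090e+01],
       [-2.76781136e-01, -9.60681943e-02, -9.56118771e-01,
         3.92272022e+02],
       [ 0.00000000e+00,  0.00000000e+00,  0.00000000e+00,
         1.00000000e+00]])}
```

View pics/scene0.png

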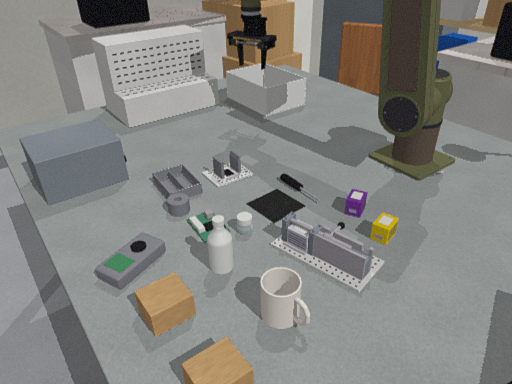

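View pics/top0.png

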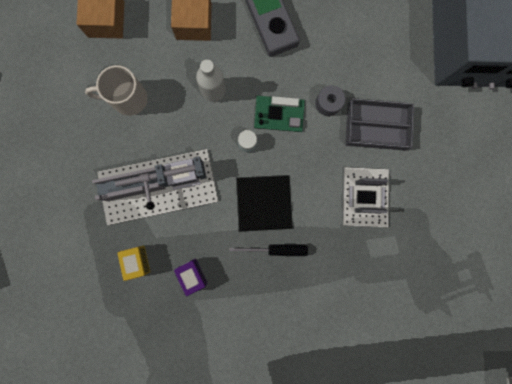

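View pics/wrist0.png

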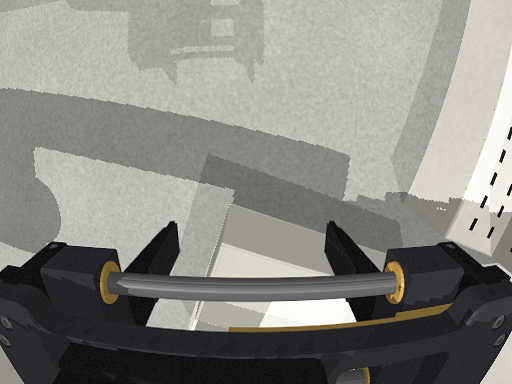

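The scene view shows the fixture at about (330,250), the dock at (227,172), and purple and yellow decoys. In the top view the fixture is at (160,185) with its ball at (150,205), the mat at (264,203) and the dock at (367,197). Next I'll measure them.

```bash
cat > h.py <<'E'
import numpy as np, cv2
from rig import manip
def ray(n,u,v,c=None):
    c=c or manip.calibration(n);R=c['view'][:3,:3];t=c['view'][:3,3]
    o=-R.T@t
    x=(u-c['cx'])/c['fx'];y=(v-c['cy'])/c['fy']
    if n=='wrist':
        r=np.hypot(x,y);k=np.sin(r)/r if r>0 else 1
        d=np.array([x*k,y*k,np.cos(r)])
    else: d=np.array([x,y,1.])
    return o,R.T@d
def onz(n,u,v,z,c=None):
    o,d=ray(n,u,v,c);return o+d*(z-o[2])/d[2]
def proj(n,p,c=None):
    c=c or manip.calibration(n);q=c['view'][:3,:3]@np.asarray(p,float)+c['view'][:3,3]
    if n=='wrist':
        th=np.arctan2(np.hypot(q[0],q[1]),q[2]);a=np.arctan2(q[1],q[0]);return np.array([c['cx']+c['fx']*th*np.cos(a),c['cy']+c['fy']*th*np.sin(a)])
    return np.array([c['cx']+c['fx']*q[0]/q[2],c['cy']+c['fy']*q[1]/q[2]])
E
python3 - <<'E'
import cv2
im=cv2.imread('pics/top0.png')
cv2.imwrite('pics/t_fix.png',cv2.resize(im[140:235,85:225],None,fx=5.5,fy=5.5,interpolation=cv2.INTER_CUBIC))
cv2.imwrite('pics/t_dock.png',cv2.resize(im[155:240,330:410],None,fx=7,fy=7,interpolation=cv2.INTER_CUBIC))
s=cv2.imread('pics/scene0.png')
cv2.imwrite('pics/s_fix.png',cv2.resize(s[205:285,265:390],None,fx=6,fy=6,interpolation=cv2.INTER_CUBIC))
E
```

```text
(no output)
```

View pics/t_fix.png

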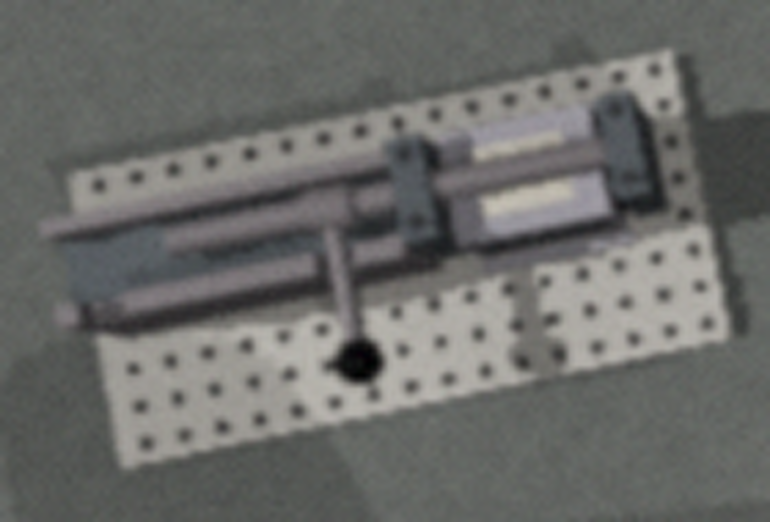

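View pics/t_dock.png

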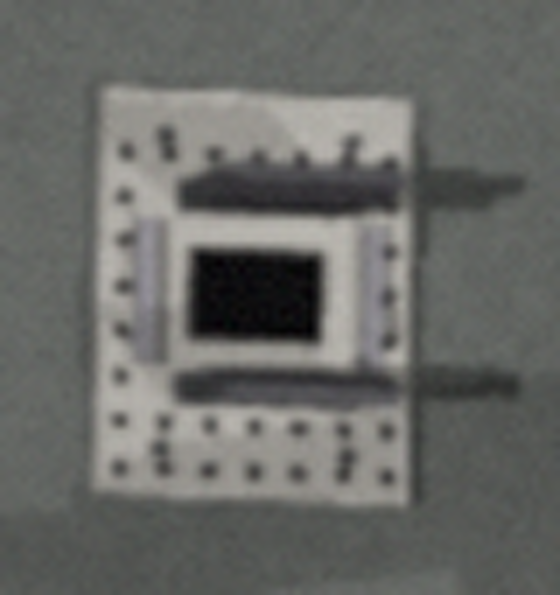

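View pics/s_fix.png

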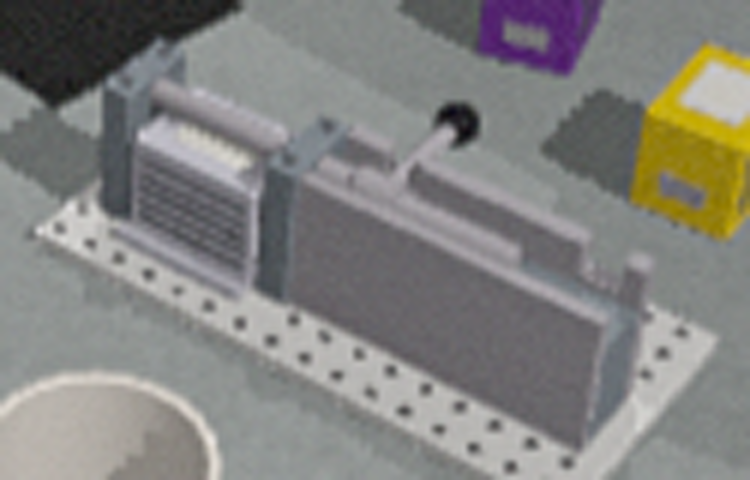

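The fixture plate's corners in the crop are (677,48), (735,338), (122,466) and (70,172). The dock plate's are (100,88), (413,97), (410,503) and (93,490). The ball is at (360,361). I'll fit rigid poses and cross-check them against the ball in two views.

```bash
cat >> h.py <<'E'
def fit(model,pts):
    m=np.asarray(model,float);p=np.asarray(pts,float)
    mc,pc=m.mean(0),p.mean(0);a=m-mc;b=p-pc
    th=np.arctan2((a[:,0]*b[:,1]-a[:,1]*b[:,0]).sum(),(a*b).sum())
    R=np.array([[np.cos(th),-np.sin(th)],[np.sin(th),np.cos(th)]])
    t=pc-R@mc;return t,th,np.linalg.norm(a@R.T+pc-p,axis=1)
def cross2(r1,r2):
    A=[];b=[]
    M=np.zeros((3,3));v=np.zeros(3)
    for o,d in (r1,r2):
        d=d/np.linalg.norm(d);P=np.eye(3)-np.outer(d,d);M+=P;v+=P@o
    return np.linalg.solve(M,v)
E
python3 - <<'E'
from h import *
un=lambda p,f,o:(np.array(p,float)+.5)/f-.5+np.array(o)
fx=[un(p,5.5,(85,140)) for p in [(677,48),(735,338),(122,466),(70,172)]]
P=[onz('top',*p,8)[:2] for p in fx]
t,th,r=fit([(45,-60),(-75,-60),(-75,185),(45,185)],P);print('fixture',t,th,r)
R=np.array([[np.cos(th),-np.sin(th)],[np.sin(th),np.cos(th)]])
print('knob pred',t+R@[-58,72])
b=un((360,361),5.5,(85,140));print('knob top z66',onz('top',*b,66))
bs=un((459,124),6,(265,205));print('2view',cross2(ray('top',*b),ray('scene',*bs)))
# blocks bolt check
dk=[un(p,7,(330,155)) for p in [(100,88),(413,97),(410,503),(93,490)]]
P=[onz('top',*p,8)[:2] for p in dk]
t,th,r=fit([(65,50),(65,-50),(-65,-50),(-65,50)],P);print('dock',t,th,r)
# scene check: project fixture corners & dock corners
im=cv2.imread('pics/top0.png')
g=cv2.cvtColor(im,cv2.COLOR_BGR2GRAY);m=(g[165:240,225:305]<30).astype(np.uint8)
n,l,st,ce=cv2.connectedComponentsWithStats(m);k=1+st[1:,4].argmax();print('mat px',ce[k]+[225,165],onz('top',*(ce[k]+[225,165]),2),cv2.minAreaRect(np.argwhere(l==k)[:,::-1].astype(np.float32)))
for nme,px in dict(yellow=(131,264),purple=(190,278)).items(): print(nme,onz('top',*px,40))
E
```

```text
fixture [594.23673249 109.74404616] 0.22063216771169067 [0.50819677 0.19359735 0.52755017 0.56080946]
knob pred [521.88574454 167.30561792]
knob top z66 [521.37872441 168.19293833  66.        ]
2view [521.54894515 168.05306981  65.88286044]
dock [ 548.81322563 -293.39511592] -0.024795918236322677 [1.23875805 0.81932413 0.55453093 1.07349579]
mat px [263.89933872 203.02571639] [531.51927135 -66.14927375   2.        ] ((38.94336700439453, 37.924034118652344), (52.40115737915039, 52.24348068237305), 86.98721313476562)
yellow [400.34290379 209.31821728  40.        ]
purple [372.66508039  87.1515426   40.        ]
```

```bash
cat >> h.py <<'E'
from scipy.spatial.transform import Rotation as Ro
F=(np.array([594.0,109.9]),0.2206); D=(np.array([548.8,-293.4]),-0.0248); M=np.array([531.5,-66.1])
def W(fr,x,y):
    t,th=fr;return t+np.array([np.cos(th)*x-np.sin(th)*y,np.sin(th)*x+np.cos(th)*y])
def go(pos,yaw):
    s=manip.state();R=Ro.from_quat(s['tcp_rot'])
    d=R.inv().apply(np.asarray(pos,float)-s['tcp_pos'])/10
    T=Ro.from_matrix(np.array([[np.cos(yaw),np.sin(yaw),0],[np.sin(yaw),-np.cos(yaw),0],[0,0,-1]]))
    print('t',round(s['t'],2),'tcp',s['tcp_pos'].round(1),'f',s['contact_force'].round(1),'gap',round(s['finger_gap'],1))
    print('shift cm (tool, now)',d.round(2),' turn',(R.inv()*T).as_rotvec().round(3),' shift in target axes',(T.inv().apply(np.asarray(pos,float)-s['tcp_pos'])/10).round(2))
E
python3 -c "
from h import *
go([521.5,168,200],0.2206)"
```

```text
t 0.15 tcp [ 217.1 -612.2  221.7] f [0.3 0.6 0.8] gap 95.5
shift cm (tool, now) [ 54.76 -63.35   2.27]  turn [-0.002 -0.     0.12 ]  shift in target axes [ 46.77 -69.47   2.17]
```

```bash
python3 -m inch '[[[2.2,-2.5,0],[0,0,0]],[[2.2,-2.5,0],[0,0,0]],[[2.2,-2.5,0],[0,0,0]],[[2.2,-2.5,0],[0,0,0]],[[2.2,-2.5,0],[0,0,0]]]' 5
python3 -m inch '[[[2.2,-2.5,0],[0,0,0]],[[2.2,-2.5,0],[0,0,0]],[[2.2,-2.5,0],[0,0,0]],[[2.2,-2.5,0],[0,0,0]],[[2.2,-2.5,0],[0,0,0]]]'
python3 -m inch '[[[2.2,-2.5,0],[0,0,0]],[[2.2,-2.5,0],[0,0,0]],[[2.2,-2.5,0],[0,0,0]],[[2.2,-2.5,0],[0,0,0]],[[2.2,-2.5,0],[0,0,0]]]'
python3 -m inch '[[[2.2,-2.5,0],[0,0,0]],[[2.2,-2.5,0],[0,0,0]],[[2.2,-2.5,0],[0,0,0]],[[2.2,-2.5,0],[0,0,0]],[[2.2,-2.5,0],[0,0,0]]]'
python3 -c "
from h import *
go([521.5,168,200],0.2206)"
```

```text
t: 0.57
tcp_pos: [279.3, -456.4, 222.1]
tcp_rot: [0.986, 0.169, -0.0, -0.0]
contact_force: [0.6, -0.2, 0.5]
finger_gap: 67.0
t: 0.98
tcp_pos: [341.1, -301.8, 222.4]
tcp_rot: [0.986, 0.169, -0.0, -0.0]
contact_force: [0.9, -0.3, 0.6]
finger_gap: 50.3
t: 1.4
tcp_pos: [403.0, -147.2, 222.5]
tcp_rot: [0.986, 0.169, 0.0, 0.0]
contact_force: [-0.2, 0.4, 0.4]
finger_gap: 50.0
t: 1.82
tcp_pos: [464.9, 7.4, 222.5]
tcp_rot: [0.985, 0.17, 0.0, 0.0]
contact_force: [-0.3, -0.7, 0.3]
finger_gap: 50.2
t 1.82 tcp [464.9   7.4 222.5] f [-0.3 -0.7  0.3] gap 50.2
shift cm (tool, now) [ 10.7  -13.24   2.25]  turn [ 0.   -0.    0.12]  shift in target axes [  9.04 -14.43   2.25]
```

```bash
python3 -m inch '[[[2.1,-2.6,0],[0,0,0]],[[2.1,-2.6,0],[0,0,0]],[[2.1,-2.6,0],[0,0,0]],[[2.1,-2.6,0],[0,0,0]],[[1.8,-2.3,0],[0,0,0.12]]]' 4
python3 -m inch '[[[0,0,0],[0,0,0]],[[0,0,0],[0,0,0]]]'
python3 - <<'E'
from h import *
go([521.5,168,200],0.2206)
for n in ('wrist','top'):
    c=manip.calibration(n);im=manip.camera(n)
    print(n,'knob pred',proj(n,(521.5,168,66),c))
    cv2.imwrite(f'pics/{n}1.png',im)
E
```

```text
t: 2.23
tcp_pos: [518.6, 161.6, 222.3]
tcp_rot: [0.994, 0.11, -0.0, -0.0]
contact_force: [0.7, -1.3, 0.6]
finger_gap: 40.3
t: 2.4
tcp_pos: [518.3, 160.5, 222.0]
tcp_rot: [0.994, 0.112, -0.001, 0.0]
contact_force: [0.0, -0.4, 0.3]
finger_gap: 39.7
t 2.4 tcp [518.3 160.5 222. ] f [ 0.  -0.4  0.3] gap 39.7
shift cm (tool, now) [ 0.48 -0.66  2.2 ]  turn [0.    0.001 0.004]  shift in target axes [ 0.48 -0.66  2.2 ]
wrist knob pred [246.49028451 175.31264303]
top knob pred [150.14342989 205.16874626]
```

View pics/wrist1.png

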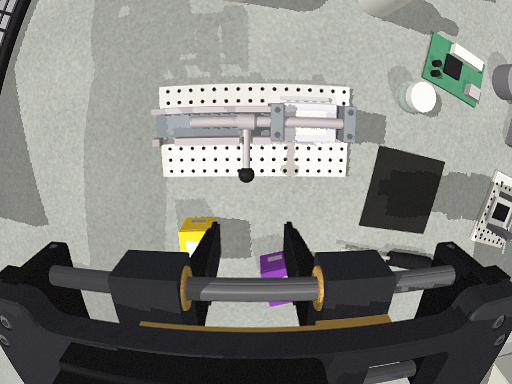

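```bash
python3 -m inch '[[[0.45,-0.65,3],[0,0,0]],[[0,0,4],[0,0,0]],[[0,0,4],[0,0,0]],[[0,0,3],[0,0,0]],[[0,0,1.5],[0,0,0]]]'
python3 -m inch '[[[0,0,0],[0,0,0]],[[0,0,0],[0,0,0]]]'
python3 - <<'E'
from h import *
go([521.5,168,55],0.2206)
c=manip.calibration('wrist');im=manip.camera('wrist')
print('knob pred',proj('wrist',(521.5,168,66),c))
cv2.imwrite('pics/w2.png',im)
E
```

```text
t: 2.92
tcp_pos: [518.0, 164.6, 62.7]
tcp_rot: [0.994, 0.11, -0.004, 0.0]
contact_force: [-1.3, -0.4, -0.2]
finger_gap: 40.2
t: 3.08
tcp_pos: [520.8, 165.6, 67.2]
tcp_rot: [0.994, 0.11, -0.001, 0.0]
contact_force: [0.9, 0.7, -0.0]
finger_gap: 40.2
t 3.08 tcp [520.8 165.6  67.2] f [ 0.9  0.7 -0. ] gap 40.2
shift cm (tool, now) [ 0.12 -0.22  1.22]  turn [ 0.     0.002 -0.001]  shift in target axes [ 0.12 -0.22  1.22]
knob pred [249.51811028 242.65287414]
```

View pics/w2.png

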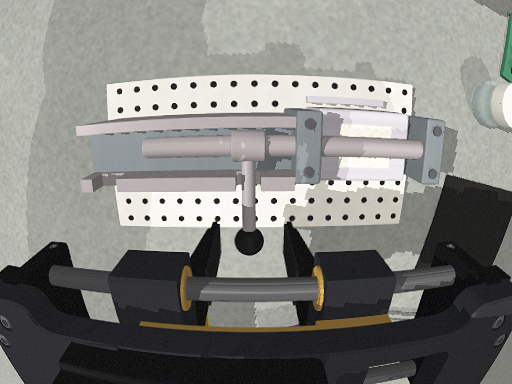

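```bash
python3 -m inch '[[[0.15,-0.2,0.6],[0,0,0]],[[0,0,0.6],[0,0,0]],[[0,0,0],[0,0,0]]]'
python3 -m inch '[[[0,0,0],[0,0,0]],[[0,0,0],[0,0,0]],[[0,0,0],[0,0,0]],[[0,0,0],[0,0,0]]]' 1.2 20
python3 - <<'E'
from h import *
go([521.5,168,55],0.2206)
# arc targets, world, relative to grip start
for a in (0.2,.4,.6,.8,.9):
    print(a,'tool dx,dz cm',round(5.8*(1-np.cos(a)),2),round(-5.8*np.sin(a),2))
E
```

```text
t: 3.38
tcp_pos: [522.6, 169.1, 55.7]
tcp_rot: [0.994, 0.11, 0.0, -0.0]
contact_force: [-0.4, -1.0, -0.1]
finger_gap: 40.0
t: 3.72
tcp_pos: [522.7, 169.1, 56.0]
tcp_rot: [0.994, 0.11, 0.0, 0.0]
contact_force: [0.1, -0.5, 0.2]
finger_gap: 18.6
t 3.72 tcp [522.7 169.1  56. ] f [ 0.1 -0.5  0.2] gap 18.6
shift cm (tool, now) [-0.14  0.08  0.1 ]  turn [ 0.    -0.001  0.   ]  shift in target axes [-0.14  0.08  0.1 ]
0.2 tool dx,dz cm 0.12 -1.15
0.4 tool dx,dz cm 0.46 -2.26
0.6 tool dx,dz cm 1.01 -3.27
0.8 tool dx,dz cm 1.76 -4.16
0.9 tool dx,dz cm 2.19 -4.54
```

```bash
python3 -m inch '[[[0.03,0,-0.58],[0,0,0]],[[0.09,0,-0.57],[0,0,0]],[[0.14,0,-0.56],[0,0,0]],[[0.2,0,-0.55],[0,0,0]],[[0.26,0,-0.52],[0,0,0]]]'
python3 -m inch '[[[0.29,0,-0.49],[0,0,0]],[[0.35,0,-0.46],[0,0,0]],[[0.4,0,-0.43],[0,0,0]],[[0,0,0],[0,0,0]],[[0,0,0],[0,0,0]]]'
python3 - <<'E'
from h import *
go([521.5,168,55],0.2206)
cv2.imwrite('pics/w3.png',manip.camera('wrist'))
E
```

```text
t: 4.13
tcp_pos: [529.3, 170.5, 84.1]
tcp_rot: [0.994, 0.11, -0.0, 0.0]
contact_force: [-0.4, -1.6, -1.0]
finger_gap: 16.3
t: 4.55
tcp_pos: [540.1, 173.0, 97.9]
tcp_rot: [0.994, 0.11, 0.0, -0.0]
contact_force: [-2.3, -2.0, 1.5]
finger_gap: 16.9
t 4.55 tcp [540.1 173.   97.9] f [-2.3 -2.   1.5] gap 16.9
shift cm (tool, now) [-1.93  0.08  4.29]  turn [ 0.    -0.001  0.   ]  shift in target axes [-1.93  0.08  4.29]
```

View pics/w3.png

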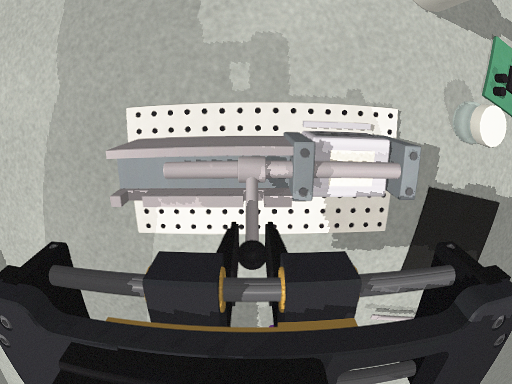

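Run:
```python
from h import *
c=manip.calibration('wrist')
for a in (0,.1,.2,.3,.4,.5,.6,.7,.8,.9):
    p=[*W(F,-58*np.cos(a),72),66+58*np.sin(a)];print(a,np.round(p,1),proj('wrist',p,c).round(1))
s=manip.camera('scene');cv2.imwrite('pics/s3.png',cv2.resize(s[150:290,260:400],None,fx=4.2,fy=4.2,interpolation=cv2.INTER_CUBIC))
im=cv2.imread('pics/w3.png');cv2.imwrite('pics/w3c.png',cv2.resize(im[150:310,180:330],None,fx=3.7,fy=3.7,interpolation=cv2.INTER_CUBIC))
```

```text
0 [521.7 167.5  66. ] [254.7 248.3]
0.1 [521.9 167.5  71.8] [254.8 251.7]
0.2 [522.8 167.7  77.5] [254.9 254.6]
0.3 [524.2 168.   83.1] [255.  256.8]
0.4 [526.1 168.5  88.6] [255.1 258.2]
0.5 [528.6 169.   93.8] [255.2 258.9]
0.6 [531.5 169.7  98.7] [255.3 258.6]
0.7 [535.  170.4 103.4] [255.4 257.4]
0.8 [538.8 171.3 107.6] [255.6 255.1]
0.9 [543.1 172.3 111.4] [255.7 251.8]
```

View pics/s3.png

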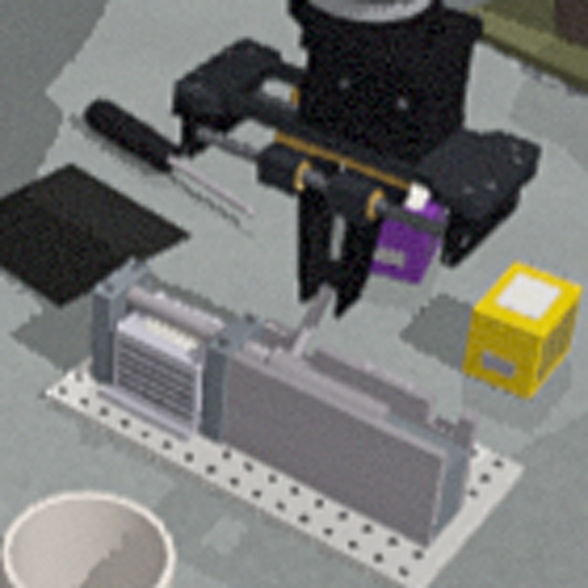

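View pics/w3c.png

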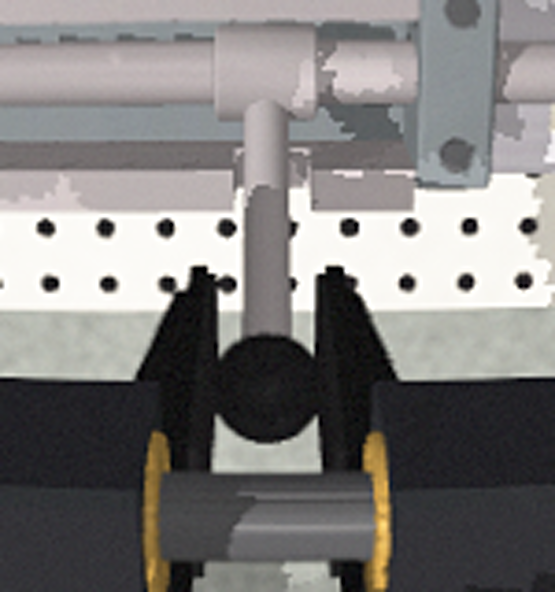

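Run:
```python
from h import *
c=manip.calibration('wrist')
for a in (0,.2,.4,.6,.8):
    f=lambda r:[*W(F,-r*np.cos(a),72),66+r*np.sin(a)]
    q=c['view'][:3,:3]@np.array(f(58))+c['view'][:3,3]
    print(a,'scene crop r=20,45,58',[((proj('scene',f(r))-[260,150])*4.2).round(0) for r in (10,45,58)],'wrist ball diam px',18*297/np.linalg.norm(q))
```

```text
0 scene crop r=20,45,58 [array([294., 357.]), array([328., 326.]), array([340., 315.])] wrist ball diam px 24.47163754940352
0.2 scene crop r=20,45,58 [array([294., 354.]), array([329., 314.]), array([341., 300.])] wrist ball diam px 25.728287235065125
0.4 scene crop r=20,45,58 [array([294., 352.]), array([328., 304.]), array([340., 287.])] wrist ball diam px 27.209493130774256
0.6 scene crop r=20,45,58 [array([293., 350.]), array([325., 297.]), array([336., 277.])] wrist ball diam px 28.91312669776444
0.8 scene crop r=20,45,58 [array([292., 349.]), array([320., 292.]), array([331., 270.])] wrist ball diam px 30.81071961517577
```

```bash
python3 -m inch '[[[0,0,0],[0,0,0]],[[0.15,0,-0.2],[0,0,0]],[[0.15,0,-0.2],[0,0,0]],[[0.15,0,-0.2],[0,0,0]],[[0,0,0],[0,0,0]]]' 1.2 40
python3 - <<'E'
from h import *
go([521.5,168,55],0.2206)
c=manip.calibration('wrist');im=manip.camera('wrist')
for a in (0.3,.5,.6,.7,.8,.9,1):
    p=[*W(F,-58*np.cos(a),72),66+58*np.sin(a)];q=c['view'][:3,:3]@np.array(p)+c['view'][:3,3];print(a,np.round(p,1),proj('wrist',p,c).round(1),18*297/np.linalg.norm(q))
cv2.imwrite('pics/w4c.png',cv2.resize(im[150:310,180:330],None,fx=3.7,fy=3.7,interpolation=cv2.INTER_CUBIC))
s=manip.camera('scene');cv2.imwrite('pics/s4.png',cv2.resize(s[190:260,300:380],None,fx=7.5,fy=7.5,interpolation=cv2.INTER_CUBIC))
E
```

```text
t: 5.07
tcp_pos: [544.5, 174.0, 103.1]
tcp_rot: [0.994, 0.11, 0.0, -0.0]
contact_force: [1.2, -1.1, -5.1]
finger_gap: 15.9
t 5.07 tcp [544.5 174.  103.1] f [ 1.2 -1.1 -5.1] gap 15.9
shift cm (tool, now) [-2.38  0.08  4.8 ]  turn [-0.    -0.001 -0.   ]  shift in target axes [-2.38  0.08  4.81]
0.3 [524.2 168.   83.1] [254.9 258.9] 25.48114123337606
0.5 [528.6 169.   93.8] [255.1 261.1] 26.957027697403355
0.6 [531.5 169.7  98.7] [255.2 260.9] 27.768607616627392
0.7 [535.  170.4 103.4] [255.3 259.8] 28.62416479883317
0.8 [538.8 171.3 107.6] [255.4 257.7] 29.516833977849068
0.9 [543.1 172.3 111.4] [255.5 254.5] 30.436559685994002
1 [547.7 173.3 114.8] [255.7 250.2] 31.36945569212833
```

View pics/w4c.png

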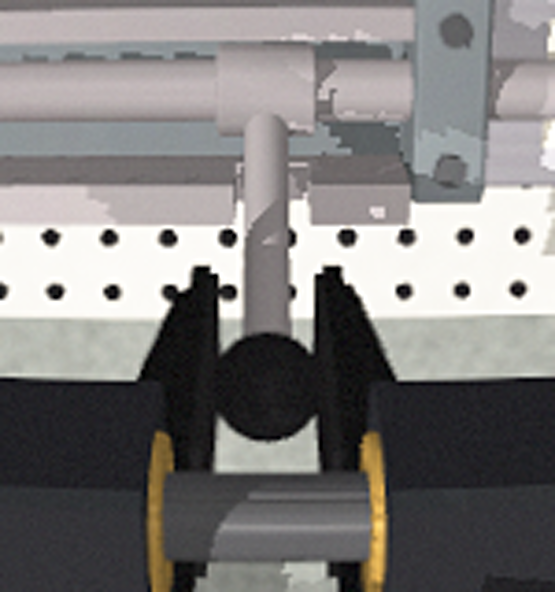

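View pics/s4.png

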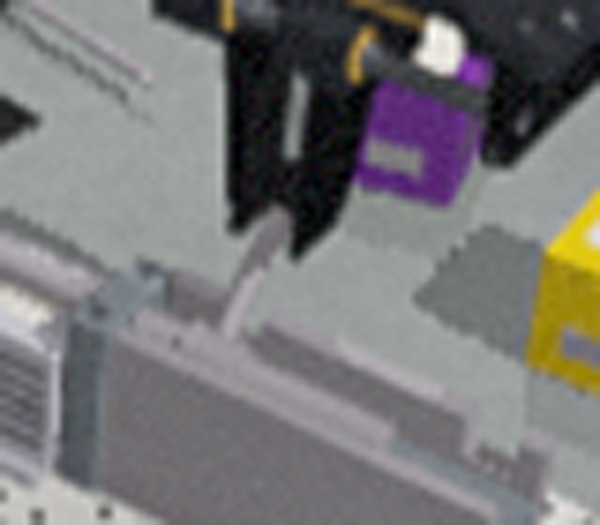

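The ball stays at the same place in the gripper's view, about (268,386) in the crop, so it hasn't slipped. The handle is at about 0.87 rad, clear of the rail. Now I'll draw the bolt along tool −y.

```bash
python3 -m inch '[[[0,-0.5,0],[0,0,0]],[[0,-1.2,0],[0,0,0]],[[0,-1.2,0],[0,0,0]],[[0,-1.2,0],[0,0,0]],[[0,-1.2,0],[0,0,0]]]'
python3 -m inch '[[[0,-1.2,0],[0,0,0]],[[0,-1,0],[0,0,0]],[[0,-0.6,0],[0,0,0]],[[0,-0.3,0],[0,0,0]],[[0,0,0],[0,0,0]]]'
python3 - <<'E'
from h import *
go([544.5,174,103],0.2206)
im=manip.camera('wrist')
cv2.imwrite('pics/w5.png',im)
E
```

```text
t: 5.58
tcp_pos: [532.1, 227.0, 103.0]
tcp_rot: [0.994, 0.11, 0.0, -0.0]
contact_force: [4.5, -1.8, -7.8]
finger_gap: 16.3
t: 6.0
tcp_pos: [525.6, 255.9, 103.1]
tcp_rot: [0.994, 0.111, 0.0, 0.001]
contact_force: [4.7, -2.4, -8.3]
finger_gap: 15.7
t 6.0 tcp [525.6 255.9 103.1] f [ 4.7 -2.4 -8.3] gap 15.7
shift cm (tool, now) [0.04 8.4  0.03]  turn [0.002 0.    0.002]  shift in target axes [0.05 8.4  0.01]
```

View pics/w5.png

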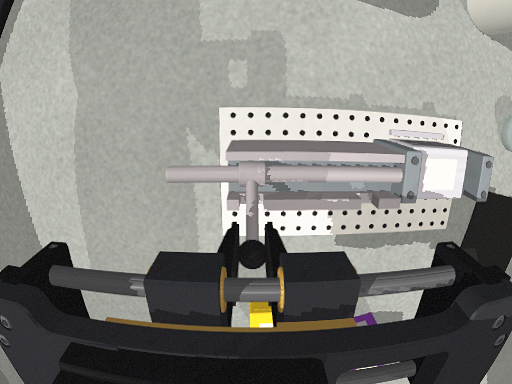

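```bash
python3 -m inch '[[[-0.4,0,0.4],[0,0,0]],[[-0.4,0,0.45],[0,0,0]],[[-0.35,0,0.45],[0,0,0]],[[-0.25,0,0.4],[0,0,0]],[[0,0,0],[0,0,0]]]'
python3 -m inch '[[[0,0,0],[0,0,0]],[[0,0,0],[0,0,0]],[[0,0,0],[0,0,0]]]' 4.5
python3 -m inch '[[[0,0,0],[0,0,0]],[[0,0,-3],[0,0,0]],[[0,0,-4],[0,0,0]],[[0,0,-4],[0,0,0]],[[0,0,0],[0,0,0]]]'
python3 - <<'E'
from h import *
p=W(F,0,0);go([*p,180],0.2206+np.pi/2)
im=manip.camera('wrist')
cv2.imwrite('pics/w6.png',im)
im=manip.camera('top')
cv2.imwrite('pics/t6.png',cv2.resize(im[100:260,60:260],None,fx=4,fy=3.7))
E
```

```text
t: 6.47
tcp_pos: [511.9, 252.7, 86.7]
tcp_rot: [0.994, 0.11, 0.0, 0.0]
contact_force: [2.6, -1.9, 1.6]
finger_gap: 15.5
t: 6.72
tcp_pos: [511.5, 253.3, 86.3]
tcp_rot: [0.994, 0.11, -0.001, -0.0]
contact_force: [0.5, 0.7, -0.1]
finger_gap: 30.8
t: 7.13
tcp_pos: [516.3, 254.9, 206.4]
tcp_rot: [0.994, 0.11, 0.007, -0.002]
contact_force: [1.4, 0.4, 0.9]
finger_gap: 44.8
t 7.13 tcp [516.3 254.9 206.4] f [1.4 0.4 0.9] gap 44.8
shift cm (tool, now) [ 4.36 15.86  2.66]  turn [ 0.01  -0.014 -1.57 ]  shift in target axes [-15.85   4.41   2.64]
```

View pics/w6.png

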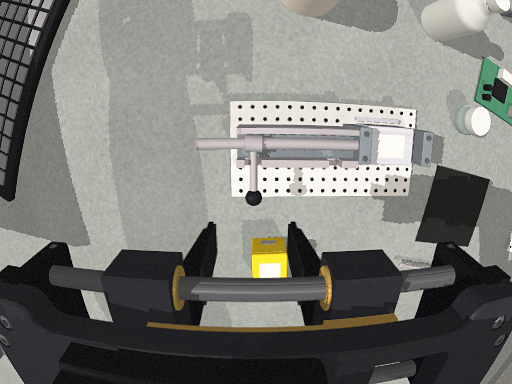

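```bash
python3 -m inch '[[[1.1,3.8,0],[0,0,0]],[[1.1,3.9,0],[0,0,0]],[[1.1,3.9,0],[0,0,0]],[[1.0,3.9,0],[0,0,0]],[[0,0,0],[0,0,-0.12]]]' 7
python3 -m inch '[[[0,0,0],[0,0,-0.12]],[[0,0,0],[0,0,-0.12]],[[0,0,0],[0,0,-0.12]],[[0,0,0],[0,0,-0.12]],[[0,0,0],[0,0,-0.12]]]'
python3 -m inch '[[[0,0,0],[0,0,-0.12]],[[0,0,0],[0,0,-0.12]],[[0,0,0],[0,0,-0.12]],[[0,0,0],[0,0,-0.12]],[[0,0,0],[0,0,-0.12]]]'
python3 -m inch '[[[0,0,0],[0,0,-0.12]],[[0,0,0],[0,0,-0.12]],[[0,0,0],[0,0,0]],[[0,0,0],[0,0,0]]]'
python3 - <<'E'
from h import *
p=W(F,0,0);go([*p,180],0.2206+np.pi/2)
c=manip.calibration('wrist')
im=manip.camera('wrist')
P=[[*W(F,x,y),58] for x in(-22,22) for y in (-30,30)]
print([proj('wrist',q,c).round(0) for q in P])
cv2.imwrite('pics/w7.png',im)
im=manip.camera('top')
print([proj('top',q).round(0) for q in P])
cv2.imwrite('pics/t7.png',cv2.resize(im[120:260,60:260],None,fx=4,fy=4))
E
```

```text
t: 7.65
tcp_pos: [589.1, 105.5, 193.9]
tcp_rot: [0.986, 0.168, -0.002, 0.001]
contact_force: [-0.3, -0.6, -0.4]
finger_gap: 68.7
t: 8.07
tcp_pos: [586.5, 111.0, 193.5]
tcp_rot: [0.89, 0.456, -0.002, -0.001]
contact_force: [0.1, -0.8, -0.3]
finger_gap: 70.2
t: 8.48
tcp_pos: [586.5, 111.1, 193.6]
tcp_rot: [0.716, 0.699, -0.002, -0.002]
contact_force: [-0.5, -0.5, -0.3]
finger_gap: 69.9
t: 8.82
tcp_pos: [586.9, 111.1, 194.3]
tcp_rot: [0.63, 0.776, -0.001, -0.001]
contact_force: [0.9, -0.2, -0.5]
finger_gap: 69.7
t 8.82 tcp [586.9 111.1 194.3] f [ 0.9 -0.2 -0.5] gap 69.7
shift cm (tool, now) [-0.26  0.67  1.43]  turn [-0.003 -0.001 -0.014]  shift in target axes [-0.27  0.67  1.43]
[array([238., 214.]), array([236., 159.]), array([278., 214.]), array([279., 159.])]
[array([197., 178.]), array([168., 184.]), array([193., 158.]), array([164., 163.])]
```

View pics/w7.png

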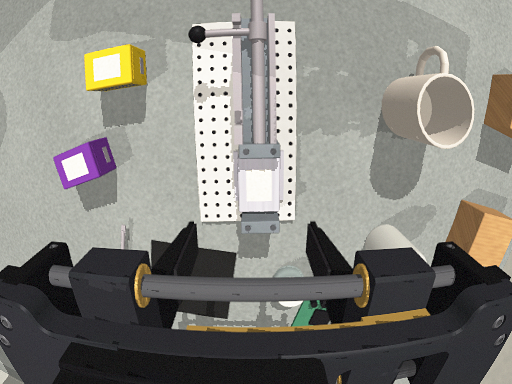

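View pics/t7.png

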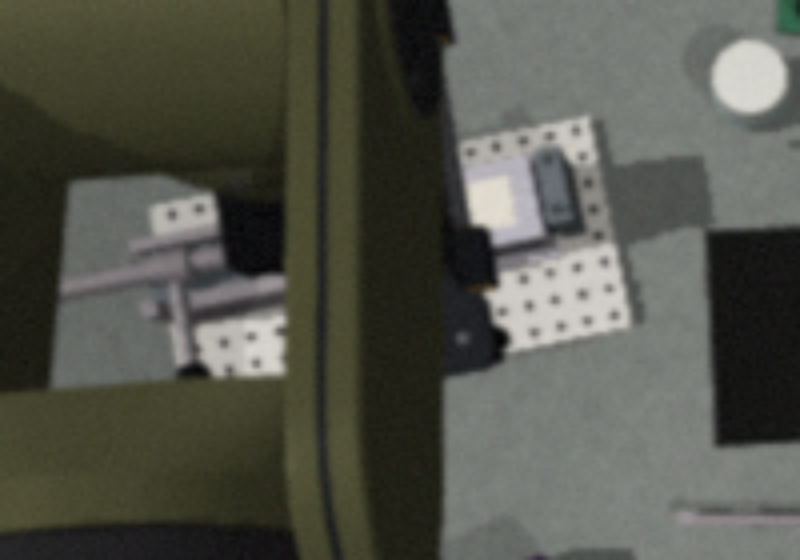

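The module is in view at about (238–280, 158–213), which matches the prediction. Aligning and descending.

```bash
python3 -m inch '[[[-0.25,0.65,0],[0,0,-0.014]],[[0,0,3],[0,0,0]],[[0,0,4],[0,0,0]],[[0,0,3],[0,0,0]],[[0,0,0],[0,0,0]]]'
python3 -m inch '[[[0,0,0],[0,0,0]],[[0,0,0],[0,0,0]]]'
python3 - <<'E'
from h import *
p=W(F,0,0);go([*p,27],0.2206+np.pi/2)
c=manip.calibration('wrist')
im=manip.camera('wrist')
P=[[*W(F,x,y),58] for x in(-22,22) for y in (-30,30)]
print([proj('wrist',q,c).round(0) for q in P])
cv2.imwrite('pics/w8.png',im)
E
```

```text
t: 9.33
tcp_pos: [589.8, 109.3, 88.4]
tcp_rot: [0.624, 0.781, -0.005, -0.005]
contact_force: [-2.4, 0.3, -1.2]
finger_gap: 70.1
t: 9.5
tcp_pos: [596.2, 110.0, 98.2]
tcp_rot: [0.624, 0.782, 0.001, 0.001]
contact_force: [0.5, 0.9, -0.1]
finger_gap: 70.1
t 9.5 tcp [596.2 110.   98.2] f [ 0.5  0.9 -0.1] gap 70.1
shift cm (tool, now) [ 0.04 -0.24  7.12]  turn [0.003 0.    0.003]  shift in target axes [ 0.04 -0.22  7.12]
[array([219., 255.]), array([216., 180.]), array([276., 255.]), array([279., 180.])]
```

View pics/w8.png

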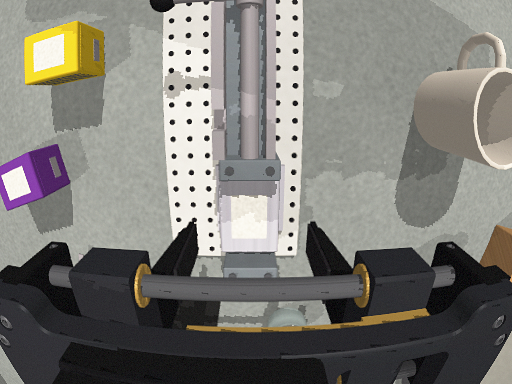

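```bash
python3 -m inch '[[[0,-0.2,1.5],[0,0,0]],[[0,0,1.5],[0,0,0]],[[0,0,1.5],[0,0,0]],[[0,0,1.3],[0,0,0]],[[0,0,1.2],[0,0,0]]]'
python3 -m inch '[[[0,0,0],[0,0,0]],[[0,0,0],[0,0,0]]]'
python3 -c "
from h import *
p=W(F,0,0);go([*p,27],0.2206+np.pi/2)"
```

```text
t: 9.97
tcp_pos: [594.5, 109.6, 27.7]
tcp_rot: [0.624, 0.782, 0.001, 0.001]
contact_force: [0.1, 1.1, 0.4]
finger_gap: 70.1
t: 10.13
tcp_pos: [592.9, 109.5, 26.4]
tcp_rot: [0.624, 0.782, -0.0, -0.0]
contact_force: [1.2, -0.2, 0.5]
finger_gap: 70.3
t 10.13 tcp [592.9 109.5  26.4] f [ 1.2 -0.2  0.5] gap 70.3
shift cm (tool, now) [ 0.02  0.11 -0.06]  turn [-0.    -0.     0.003]  shift in target axes [ 0.02  0.11 -0.06]
```

```bash
python3 -m inch '[[[0,0.1,0],[0,0,0]],[[0,0,0],[0,0,0]],[[0,0,0],[0,0,0]],[[0,0,0],[0,0,0]],[[0,0,0],[0,0,0]]]' 3.5 30
python3 -m inch '[[[0,0,0],[0,0,0]],[[0,0,-0.5],[0,0,0]],[[0,0,-1],[0,0,0]],[[0,0,-1],[0,0,0]],[[0,0,0],[0,0,0]]]'
python3 - <<'E'
from h import *
p=W(F,0,0);go([*p,27],0.2206+np.pi/2)
cv2.imwrite('pics/w9.png',manip.camera('wrist'))
E
```

```text
t: 10.55
tcp_pos: [594.2, 109.8, 26.9]
tcp_rot: [0.624, 0.782, 0.0, 0.0]
contact_force: [0.7, 0.1, 3.5]
finger_gap: 44.3
t: 10.97
tcp_pos: [595.4, 109.9, 54.2]
tcp_rot: [0.624, 0.782, 0.001, 0.001]
contact_force: [0.5, -0.7, -2.0]
finger_gap: 43.9
t 10.97 tcp [595.4 109.9  54.2] f [ 0.5 -0.7 -2. ] gap 43.9
shift cm (tool, now) [ 0.04 -0.15  2.72]  turn [0.004 0.001 0.003]  shift in target axes [ 0.03 -0.14  2.72]
```

View pics/w9.png

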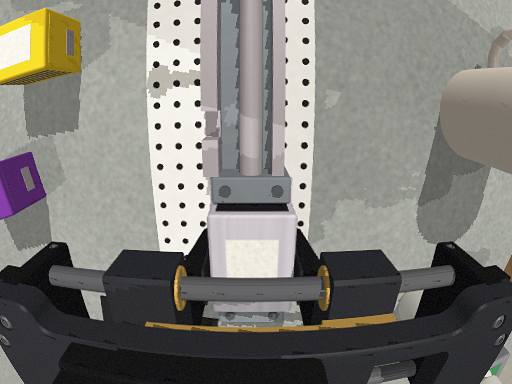

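```bash
python3 -m inch '[[[0,0,-2],[0,0,0]],[[0,0,-2.5],[0,0,0]],[[0,0,-2.5],[0,0,0]],[[0,0,-2],[0,0,0]],[[0,0,-0.5],[0,0,0]]]'
python3 -m inch '[[[0,0,0],[0,0,0]],[[0,0,0],[0,0,0]]]'
python3 -c "
from h import *
go([537,-66,80],-0.0248+np.pi/2)"
```

```text
t: 11.43
tcp_pos: [596.0, 109.9, 150.7]
tcp_rot: [0.624, 0.782, 0.002, 0.002]
contact_force: [0.6, -0.9, -1.3]
finger_gap: 43.8
t: 11.6
tcp_pos: [593.2, 109.6, 145.2]
tcp_rot: [0.624, 0.782, -0.0, -0.0]
contact_force: [-0.4, -0.0, -2.6]
finger_gap: 43.7
t 11.6 tcp [593.2 109.6 145.2] f [-0.4 -0.  -2.6] gap 43.7
shift cm (tool, now) [-15.88  -9.37   6.53]  turn [-0.001  0.     0.249]  shift in target axes [-17.7   -5.18   6.52]
```

```bash
python3 -m inch '[[[-2.5,-1.4,0],[0,0,0]],[[-2.7,-1.6,0],[0,0,0]],[[-2.7,-1.6,0],[0,0,0]],[[-2.7,-1.6,0],[0,0,0]],[[-2.7,-1.6,0],[0,0,0]]]'
python3 -m inch '[[[-1.8,-1.1,1],[0,0,0.05]],[[-0.7,-0.4,1.5],[0,0,0.1]],[[0,0,1.5],[0,0,0.1]],[[0,0,1],[0,0,0]],[[0,0,0],[0,0,0]]]'
python3 -m inch '[[[0,0,0],[0,0,0]],[[0,0,0],[0,0,0]]]'
python3 - <<'E'
from h import *
go([537,-66,21.5],-0.0248+np.pi/2)
cv2.imwrite('pics/w10.png',manip.camera('wrist'))
E
```

```text
t: 12.02
tcp_pos: [545.1, -38.2, 143.3]
tcp_rot: [0.623, 0.782, -0.001, -0.002]
contact_force: [0.9, 0.5, -2.2]
finger_gap: 44.0
t: 12.43
tcp_pos: [534.5, -64.3, 91.4]
tcp_rot: [0.715, 0.699, -0.002, -0.004]
contact_force: [-0.8, -0.2, -1.9]
finger_gap: 43.7
t: 12.6
tcp_pos: [538.1, -64.5, 96.3]
tcp_rot: [0.715, 0.699, -0.0, -0.0]
contact_force: [0.5, -0.3, -2.2]
finger_gap: 43.8
t 12.6 tcp [538.1 -64.5  96.3] f [ 0.5 -0.3 -2.2] gap 43.8
shift cm (tool, now) [-0.15 -0.1   7.48]  turn [-0.    -0.     0.001]  shift in target axes [-0.15 -0.1   7.48]
```

View pics/w10.png

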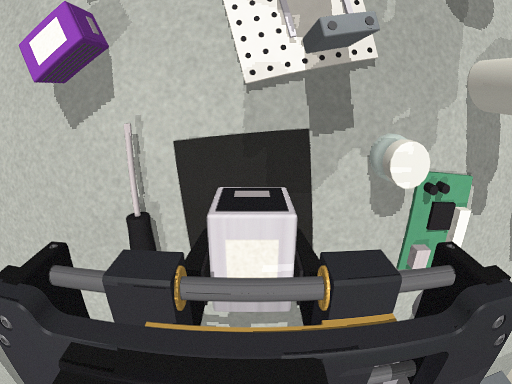

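The module is held upright over the mat, with its dark end at (252,200). Lowering it now.

```bash
python3 -m inch '[[[-0.1,-0.1,1.5],[0,0,0]],[[0,0,1.5],[0,0,0]],[[0,0,1.5],[0,0,0]],[[0,0,1.2],[0,0,0]],[[0,0,0.8],[0,0,0]]]'
python3 -m inch '[[[0,0,0.3],[0,0,0]],[[0,0,0.2],[0,0,0]],[[0,0,0.2],[0,0,0]],[[0,0,0.1],[0,0,0]],[[0,0,0],[0,0,0]]]'
python3 -c "
from h import *
go([537,-66,21.5],-0.0248+np.pi/2)"
```

```text
t: 13.07
tcp_pos: [536.8, -65.6, 30.6]
tcp_rot: [0.716, 0.698, -0.0, -0.0]
contact_force: [0.2, -0.1, -2.6]
finger_gap: 43.9
t: 13.48
tcp_pos: [537.2, -66.0, 23.7]
tcp_rot: [0.716, 0.698, 0.0, 0.0]
contact_force: [0.2, -0.4, -2.6]
finger_gap: 44.0
t 13.48 tcp [537.2 -66.   23.7] f [ 0.2 -0.4 -2.6] gap 44.0
shift cm (tool, now) [-0.   -0.02  0.22]  turn [ 0.001  0.    -0.001]  shift in target axes [-0.   -0.02  0.22]
```

```bash
python3 -m inch '[[[0,0,0.1],[0,0,0]],[[0,0,0.1],[0,0,0]],[[0,0,0.05],[0,0,0]],[[0,0,0],[0,0,0]],[[0,0,0],[0,0,0]]]'
```

```text
t: 13.9
tcp_pos: [536.8, -65.9, 20.8]
tcp_rot: [0.716, 0.698, 0.0, 0.0]
contact_force: [1.0, -0.2, -2.9]
finger_gap: 43.8
```

```bash
python3 -m inch '[[[0,0,0.05],[0,0,0]],[[0,0,0.05],[0,0,0]],[[0,0,0.05],[0,0,0]],[[0,0,0],[0,0,0]],[[0,0,0],[0,0,0]]]'
```

```text
t: 14.32
tcp_pos: [537.1, -65.9, 20.8]
tcp_rot: [0.716, 0.698, -0.0, -0.0]
contact_force: [-5.5, 1.3, 7.6]
finger_gap: 43.8
```

```bash
python3 -m inch '[[[0,0,0],[0,0,0]],[[0,0,0],[0,0,0]],[[0,0,0],[0,0,0]],[[0,0,0],[0,0,0]],[[0,0,-1.5],[0,0,0]]]' 8
python3 -m inch '[[[0,0,-3],[0,0,0]],[[0,0,-3.5],[0,0,0]],[[0,0,-3.5],[0,0,0]],[[0,0,-2],[0,0,0]],[[0,0,0],[0,0,0.12]]]' 9
python3 -m inch '[[[0,0,0],[0,0,0.12]],[[0,0,0],[0,0,0.12]],[[0,0,0],[0,0,0.12]],[[0,0,0],[0,0,0.12]],[[0,0,0],[0,0,0.12]]]'
python3 -m inch '[[[0,0,0],[0,0,0.12]],[[0,0,0],[0,0,0.12]],[[0,0,0],[0,0,0.12]],[[0,0,0],[0,0,0.12]],[[0,0,0],[0,0,0.12]]]'
python3 -m inch '[[[0,0,0],[0,0,0.12]],[[0,0,0],[0,0,0.12]],[[0,0,0],[0,0,0]],[[0,0,0],[0,0,0]]]'
python3 - <<'E'
from h import *
go([537,-66,21.5],-0.0248)
c=manip.calibration('wrist')
P=[[*W((np.array([537,-66]),-.0248),x,y),52] for x in(-22,22) for y in (-30,30)]
print([proj('wrist',q,c).round(0) for q in P])
cv2.imwrite('pics/w11.png',manip.camera('wrist'))
E
```

```text
t: 14.73
tcp_pos: [534.4, -65.3, 31.4]
tcp_rot: [0.716, 0.698, -0.002, -0.002]
contact_force: [-0.7, -0.0, 0.5]
finger_gap: 71.7
t: 15.15
tcp_pos: [540.4, -66.6, 160.9]
tcp_rot: [0.757, 0.653, 0.003, 0.004]
contact_force: [0.4, 0.6, 0.3]
finger_gap: 89.9
t: 15.57
tcp_pos: [536.8, -65.9, 154.1]
tcp_rot: [0.917, 0.398, -0.0, -0.0]
contact_force: [0.2, -0.2, -1.1]
finger_gap: 90.1
t: 15.98
tcp_pos: [536.8, -65.9, 154.0]
tcp_rot: [0.994, 0.109, -0.0, -0.0]
contact_force: [0.4, 0.5, -0.4]
finger_gap: 90.1
t: 16.32
tcp_pos: [536.8, -65.9, 154.1]
tcp_rot: [1.0, -0.006, -0.0, -0.0]
contact_force: [-0.1, -0.3, 0.4]
finger_gap: 90.0
t 16.32 tcp [536.8 -65.9 154.1] f [-0.1 -0.3  0.4] gap 90.0
shift cm (tool, now) [3.000e-02 1.000e-02 1.326e+01]  turn [-0.     0.     0.013]  shift in target axes [2.000e-02 1.000e-02 1.326e+01]
[array([284., 216.]), array([221., 216.]), array([286., 171.]), array([220., 171.])]
```

View pics/w11.png

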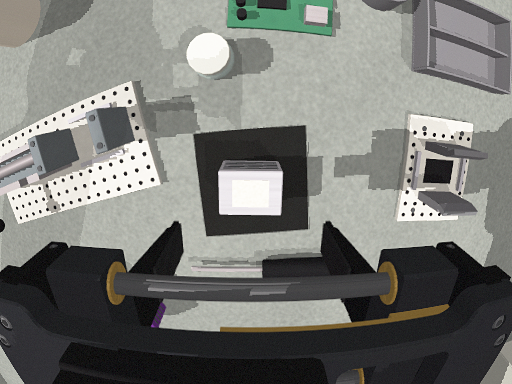

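The module stands upright on the mat at about (219–283, 170–215), within about 1 mm of the prediction. Descending to take it by its ends.

```bash
python3 -m inch '[[[0,0,2],[0,0,0.013]],[[0,0,3],[0,0,0]],[[0,0,3],[0,0,0]],[[0,0,2],[0,0,0]],[[0,0,1],[0,0,0]]]'
python3 -m inch '[[[0,0,1],[0,0,0]],[[0,0,0.9],[0,0,0]],[[0,0,0],[0,0,0]],[[0,0,0],[0,0,0]]]'
python3 -c "
from h import *
go([537,-66,24],-0.0248)"
```

```text
t: 16.78
tcp_pos: [534.5, -65.4, 40.8]
tcp_rot: [1.0, -0.013, -0.003, -0.001]
contact_force: [-0.8, 1.3, -0.6]
finger_gap: 90.3
t: 17.12
tcp_pos: [537.3, -66.0, 25.8]
tcp_rot: [1.0, -0.014, 0.0, 0.0]
contact_force: [0.9, 0.3, 0.5]
finger_gap: 90.0
t 17.12 tcp [537.3 -66.   25.8] f [0.9 0.3 0.5] gap 90.0
shift cm (tool, now) [-0.03  0.    0.18]  turn [ 0.    -0.001 -0.003]  shift in target axes [-0.03  0.    0.18]
```

```bash
python3 -m inch '[[[0,0,0.15],[0,0,0]],[[0,0,0],[0,0,0]],[[0,0,0],[0,0,0]],[[0,0,0],[0,0,0]],[[0,0,0],[0,0,0]]]' 5 30
python3 -m inch '[[[0,0,0],[0,0,0]],[[0,0,0],[0,0,0]],[[0,0,0],[0,0,0]]]'
python3 -c "
from h import *
go([*D[0],30],-0.0248)"
python3 -m inch '[[[0,0,-1],[0,0,0]],[[0,0,-2.5],[0,0,0]],[[0,0,-3],[0,0,0]],[[0,0,-3],[0,0,0]],[[0,0,-2.5],[0,0,0]]]'
python3 -m inch '[[[0,0,0],[0,0,0]],[[0,0,0],[0,0,0]]]'
python3 -c "
from h import *
go([*D[0],30],-0.0248)"
```

```text
t: 17.53
tcp_pos: [537.1, -65.9, 24.2]
tcp_rot: [1.0, -0.014, 0.0, 0.0]
contact_force: [-0.1, 1.3, 0.2]
finger_gap: 61.8
t: 17.78
tcp_pos: [537.1, -65.8, 24.2]
tcp_rot: [1.0, -0.014, 0.0, -0.0]
contact_force: [-0.6, 1.3, 2.9]
finger_gap: 59.6
t 17.78 tcp [537.1 -65.8  24.2] f [-0.6  1.3  2.9] gap 59.6
shift cm (tool, now) [ 1.81 22.72 -0.59]  turn [-0.    -0.001 -0.004]  shift in target axes [ 1.73 22.73 -0.58]
t: 18.2
tcp_pos: [536.6, -66.0, 145.6]
tcp_rot: [1.0, -0.014, 0.0, 0.0]
contact_force: [0.4, -0.2, -2.0]
finger_gap: 59.9
t: 18.37
tcp_pos: [537.6, -66.2, 145.3]
tcp_rot: [1.0, -0.014, 0.002, 0.0]
contact_force: [-0.0, 0.0, -3.1]
finger_gap: 59.8
t 18.37 tcp [537.6 -66.2 145.3] f [-0.   0.  -3.1] gap 59.8
shift cm (tool, now) [ 1.73 22.67 11.56]  turn [ 0.001 -0.003 -0.003]  shift in target axes [ 1.69 22.69 11.53]
```

```bash
python3 -m inch '[[[0.3,2.5,0],[0,0,0]],[[0.3,2.6,0],[0,0,0]],[[0.3,2.6,0],[0,0,0]],[[0.3,2.3,0],[0,0,0]],[[0.0,0,0],[0,0,0]]]'
python3 -m inch '[[[0,0,0],[0,0,0]],[[0,0,0],[0,0,0]],[[0,0,0],[0,0,0]]]'
python3 - <<'E'
from h import *
import json
go([*D[0],30],-0.0248)
c=manip.calibration('wrist')
json.dump({k:(v.tolist() if hasattr(v,'tolist') else v) for k,v in c.items()},open('c12.json','w'))
im=manip.camera('wrist');cv2.imwrite('pics/w12.png',im)
t=manip.camera('top');cv2.imwrite('pics/t12.png',t)
for x,y,z in [(65,50,8),(65,-50,8),(-65,-50,8),(-65,50,8),(25.5,0,53),(-25.5,0,53)]:
    print((x,y,z),proj('wrist',[*W(D,x,y),z],c).round(1),proj('scene',[*W(D,x,y),z]).round(1))
E
```

```text
t: 18.78
tcp_pos: [544.5, -169.1, 140.7]
tcp_rot: [1.0, -0.016, -0.002, 0.0]
contact_force: [0.3, -0.1, -2.4]
finger_gap: 59.6
t: 19.03
tcp_pos: [545.1, -165.0, 142.2]
tcp_rot: [1.0, -0.014, -0.001, -0.001]
contact_force: [-0.4, 0.4, -1.9]
finger_gap: 60.1
t 19.03 tcp [ 545.1 -165.   142.2] f [-0.4  0.4 -1.9] gap 60.1
shift cm (tool, now) [ 0.75 12.83 11.21]  turn [-0.001  0.002 -0.003]  shift in target axes [ 0.69 12.82 11.22]
(65, 50, 8) [330.3 116. ] [217.6 185.4]
(65, -50, 8) [415.4 121.9] [201.8 172. ]
(-65, -50, 8) [401.2 231.5] [236.2 160.4]
(-65, 50, 8) [322.6 234.5] [253.1 172.6]
(25.5, 0, 53) [391.  164.5] [219.6 162.2]
(-25.5, 0, 53) [384.4 215.8] [233.5 157.5]
```

View pics/w12.png

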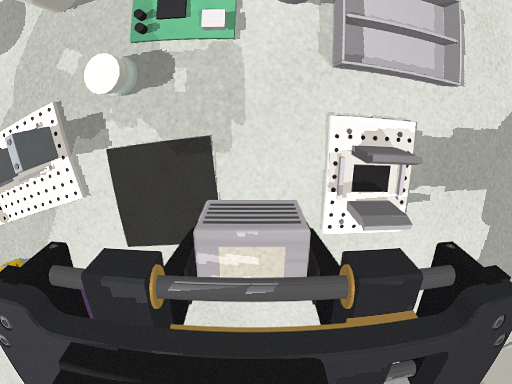

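Run:
```python
import cv2
im=cv2.imread('pics/w12.png')
cv2.imwrite('pics/w12c.png',cv2.resize(im[100:250,305:440],None,fx=4,fy=4,interpolation=cv2.INTER_CUBIC))
```

```text
(no output)
```

View pics/w12c.png

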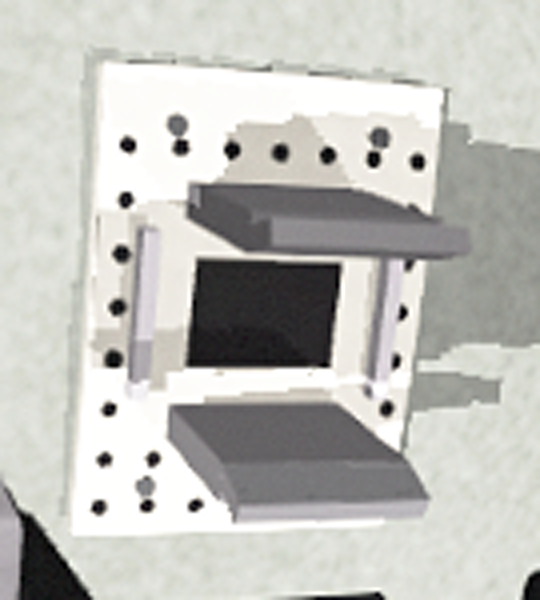

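Run:
```python
from h import *
import json
c=json.load(open('c12.json'));c={k:np.array(v) if k=='view' else v for k,v in c.items()}
un=lambda p:(np.array(p,float)+.5)/4-.5+np.array([305,100])
pts=[(103,58),(443,87),(74,533)]
P=[onz('wrist',*un(p),8,c)[:2] for p in pts]
print(fit([(65,50),(65,-50),(-65,50)],P))
# patch corners (z 8?)
Q=[onz('wrist',*un(p),8,c)[:2] for p in [(195,258),(342,262),(331,366),(188,366)]]
print('patch centre wrist',np.mean(Q,0))
t=cv2.imread('pics/top0.png')
u7=lambda p:(np.array(p,float)+.5)/7-.5+np.array([330,155])
Q=[onz('top',*u7(p),8)[:2] for p in [(190,248),(323,252),(321,342),(188,337)]]
print('patch centre top',np.mean(Q,0),Q)
```

```text
(array([ 550.28530802, -293.4734041 ]), np.float64(-0.027991970258256102), array([0.41217433, 0.75425005, 0.66641029]))
patch centre wrist [ 549.47585831 -293.7100432 ]
patch centre top [ 548.31227776 -293.79095611] [array([ 562.94000779, -272.90199377]), array([ 562.24836272, -315.73578089]), array([ 533.50477802, -314.61024261]), array([ 534.55596253, -271.91580718])]
```

Run:
```python
from h import *
import json
c=json.load(open('c12.json'));c={k:np.array(v) if k=='view' else v for k,v in c.items()}
tc=np.array([545.1,-165.0]);z0=142.2-22
for x in (22,):
  for y in (30,-30):
    for z in (0,50): print((x,y,z),proj('wrist',[*W((tc,-.027),x,y),z0+z],c).round(1))
im=cv2.imread('pics/w12.png');cv2.imwrite('pics/w12m.png',cv2.resize(im[180:300,170:330],None,fx=5,fy=5,interpolation=cv2.INTER_CUBIC))
```

```text
(22, 30, 0) [207.5 199. ]
(22, 30, 50) [193.5 231. ]
(22, -30, 0) [298.9 199.1]
(22, -30, 50) [313.5 231. ]
```

View pics/w12m.png

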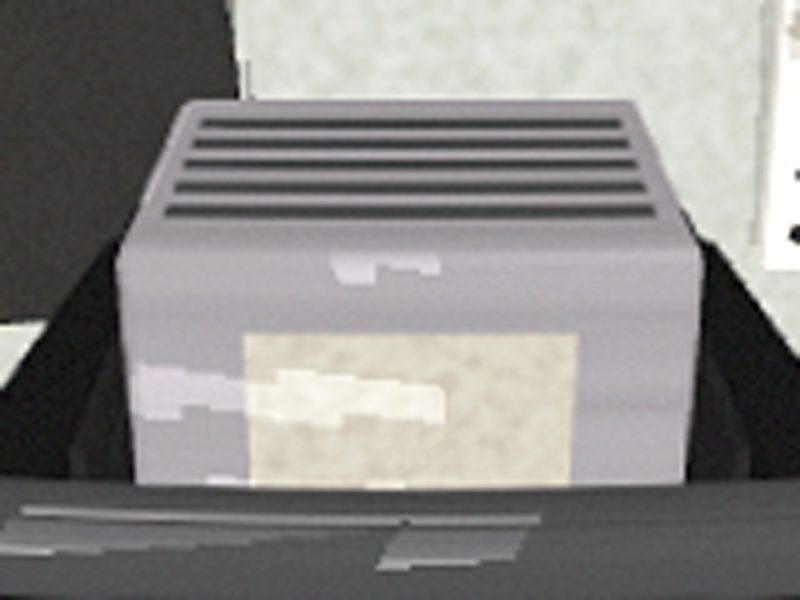

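The module hangs upright and centred in the gripper: its bottom edge is at row 200 against a predicted 199. The dock is refined to (549.3, −293.6), yaw −0.026. Moving over it.

```bash
python3 -m inch '[[[0.2,2.4,0],[0,0,0]],[[0.2,2.7,0],[0,0,0]],[[0.2,2.7,0],[0,0,0]],[[0.2,2.7,0],[0,0,0]],[[0.0,2.3,0],[0,0,0]]]'
python3 -m inch '[[[0,0,0],[0,0,0]],[[0,0,0],[0,0,0]],[[0,0,0],[0,0,0]]]'
python3 -c "
from h import *
go([549.3,-293.6,30],-0.026)"
```

```text
t: 19.55
tcp_pos: [550.7, -295.1, 143.9]
tcp_rot: [1.0, -0.014, 0.0, 0.0]
contact_force: [-0.1, -0.4, -1.9]
finger_gap: 59.7
t: 19.8
tcp_pos: [550.3, -293.3, 143.5]
tcp_rot: [1.0, -0.014, -0.0, -0.0]
contact_force: [0.6, 1.3, -1.7]
finger_gap: 59.8
t 19.8 tcp [ 550.3 -293.3  143.5] f [ 0.6  1.3 -1.7] gap 59.8
shift cm (tool, now) [-0.1   0.04 11.35]  turn [-0.001  0.    -0.002]  shift in target axes [-0.1   0.03 11.35]
```

```bash
python3 -m inch '[[[-0.1,0.04,0.9],[0,0,0]],[[0,0,1],[0,0,0]],[[0,0,1],[0,0,0]],[[0,0,1],[0,0,0]],[[0,0,0.7],[0,0,0]]]'
python3 -m inch '[[[0,0,0],[0,0,0]],[[0,0,0],[0,0,0]],[[0,0,0],[0,0,0]]]'
python3 - <<'E'
from h import *
go([549.3,-293.6,30],-0.026)
s=manip.camera('scene');print(proj('scene',[549.3,-293.6,60]))
cv2.imwrite('pics/s13.png',cv2.resize(s[100:210,175:285],None,fx=5.4,fy=5.4,interpolation=cv2.INTER_CUBIC))
cv2.imwrite('pics/w13.png',manip.camera('wrist'))
E
```

```text
t: 20.22
tcp_pos: [548.4, -293.6, 95.2]
tcp_rot: [1.0, -0.014, -0.001, -0.001]
contact_force: [-0.7, -0.1, -2.5]
finger_gap: 59.9
t: 20.47
tcp_pos: [549.6, -294.9, 98.0]
tcp_rot: [1.0, -0.014, 0.0, 0.0]
contact_force: [-0.4, -0.8, -1.6]
finger_gap: 59.9
t 20.47 tcp [ 549.6 -294.9   98. ] f [-0.4 -0.8 -1.6] gap 59.9
shift cm (tool, now) [-0.04 -0.13  6.8 ]  turn [ 0.    -0.    -0.002]  shift in target axes [-0.04 -0.13  6.8 ]
[226.30498147 157.88330968]
```

View pics/s13.png

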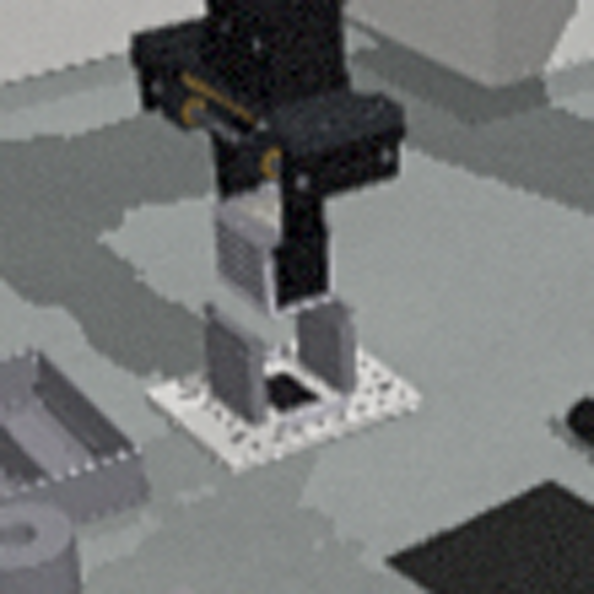

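View pics/w13.png

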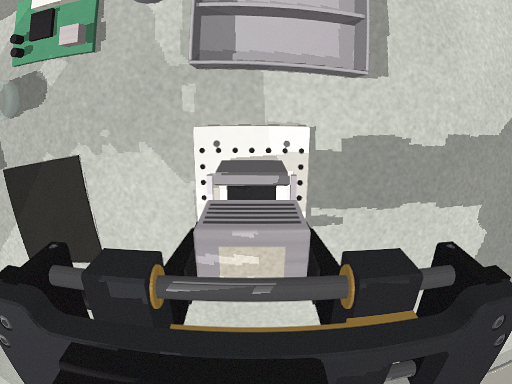

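The module hangs centred over the gap between the cheeks: in the wrist view the plate spans columns 194–309 and the module 195–309. Lowering slowly.

```bash
python3 -m inch '[[[-0.04,-0.1,0.5],[0,0,0]],[[0,0,0.5],[0,0,0]],[[0,0,0.5],[0,0,0]],[[0,0,0.5],[0,0,0]],[[0,0,0.4],[0,0,0]]]'
python3 -m inch '[[[0,0,0],[0,0,0]],[[0,0,0],[0,0,0]]]'
python3 -c "
from h import *
go([549.3,-293.6,30],-0.026)"
```

```text
t: 20.98
tcp_pos: [548.6, -293.4, 72.7]
tcp_rot: [1.0, -0.014, -0.0, -0.0]
contact_force: [0.7, -0.1, -2.5]
finger_gap: 59.9
t: 21.15
tcp_pos: [548.7, -293.5, 73.1]
tcp_rot: [1.0, -0.014, -0.0, -0.0]
contact_force: [-0.6, 0.2, -2.3]
finger_gap: 59.8
t 21.15 tcp [ 548.7 -293.5   73.1] f [-0.6  0.2 -2.3] gap 59.8
shift cm (tool, now) [0.07 0.01 4.31]  turn [-0.001  0.001 -0.002]  shift in target axes [0.06 0.01 4.31]
```

```bash
python3 -m inch '[[[0.05,0,0.4],[0,0,0]],[[0,0,0.5],[0,0,0]],[[0,0,0.5],[0,0,0]],[[0,0,0.5],[0,0,0]],[[0,0,0.4],[0,0,0]]]'
python3 -m inch '[[[0,0,0.4],[0,0,0]],[[0,0,0.4],[0,0,0]],[[0,0,0.4],[0,0,0]],[[0,0,0.3],[0,0,0]],[[0,0,0],[0,0,0]]]'
python3 -m inch '[[[0,0,0],[0,0,0]],[[0,0,0],[0,0,0]]]'
python3 -c "
from h import *
go([549.3,-293.6,30],-0.026)"
```

```text
t: 21.57
tcp_pos: [549.2, -293.5, 49.8]
tcp_rot: [1.0, -0.014, -0.0, -0.0]
contact_force: [0.1, 0.2, -2.2]
finger_gap: 59.8
t: 21.98
tcp_pos: [549.0, -293.4, 34.8]
tcp_rot: [1.0, -0.014, -0.001, -0.0]
contact_force: [0.4, -0.5, -2.2]
finger_gap: 59.9
t: 22.15
tcp_pos: [549.7, -293.8, 36.0]
tcp_rot: [1.0, -0.014, 0.0, 0.0]
contact_force: [-0.4, 0.2, -2.4]
finger_gap: 60.2
t 22.15 tcp [ 549.7 -293.8   36. ] f [-0.4  0.2 -2.4] gap 60.2
shift cm (tool, now) [-0.04 -0.02  0.6 ]  turn [ 0.    -0.    -0.002]  shift in target axes [-0.04 -0.02  0.6 ]
```

```bash
python3 -m inch '[[[0,0,0.15],[0,0,0]],[[0,0,0.15],[0,0,0]],[[0,0,0.1],[0,0,0]],[[0,0,0.05],[0,0,0]],[[0,0,0],[0,0,0]]]'
python3 -m inch '[[[0,0,0.05],[0,0,0]],[[0,0,0.05],[0,0,0]],[[0,0,0],[0,0,0]],[[0,0,0],[0,0,0]]]'
```

```text
t: 22.57
tcp_pos: [549.4, -293.7, 31.0]
tcp_rot: [1.0, -0.014, -0.0, -0.0]
contact_force: [0.5, 0.5, -1.9]
finger_gap: 60.2
t: 22.9
tcp_pos: [549.5, -293.7, 30.3]
tcp_rot: [1.0, -0.014, 0.0, -0.0]
contact_force: [-0.6, 0.2, -2.8]
finger_gap: 60.2
```

```bash
python3 -m inch '[[[0,0,0.05],[0,0,0]],[[0,0,0.05],[0,0,0]],[[0,0,0],[0,0,0]],[[0,0,0],[0,0,0]]]'
```

```text
t: 23.23
tcp_pos: [549.8, -293.9, 30.2]
tcp_rot: [1.0, -0.014, 0.0, 0.0]
contact_force: [-2.2, 1.5, 4.1]
finger_gap: 59.8
```

Contact with the floor: the force went from −2.6 to +4 N at the expected height. Releasing and retreating straight up.

```bash
python3 -m inch '[[[0,0,0],[0,0,0]],[[0,0,0],[0,0,0]],[[0,0,0],[0,0,0]],[[0,0,0],[0,0,0]],[[0,0,-0.5],[0,0,0]]]' 8
python3 -m inch '[[[0,0,-1.5],[0,0,0]],[[0,0,-3],[0,0,0]],[[0,0,-4],[0,0,0]],[[0,0,-4],[0,0,0]],[[0,0,-3],[0,0,0]]]'
python3 -m inch '[[[-3,0,0],[0,0,0]],[[-3,0,0],[0,0,0]],[[-3,0,0],[0,0,0]],[[-3,0,0],[0,0,0]],[[0,0,0],[0,0,0]]]'
python3 -m inch '[[[0,0,0],[0,0,0]],[[0,0,0],[0,0,0]]]'
python3 - <<'E'
from h import *
go([549.3,-293.6,30],-0.026)
c=manip.calibration('wrist');im=manip.camera('wrist');cv2.imwrite('pics/w14.png',im)
DD=(np.array([549.3,-293.6]),-.026)
print([proj('wrist',[*W(DD,x,y),58],c).round(0) for x,y in ((22,30),(22,-30),(-22,-30),(-22,30))])
t=manip.camera('top');cv2.imwrite('pics/t14.png',t)
s=manip.camera('scene');cv2.imwrite('pics/s14.png',s)
E
```

```text
t: 23.65
tcp_pos: [548.7, -293.2, 33.1]
tcp_rot: [1.0, -0.014, -0.001, -0.001]
contact_force: [0.2, 0.1, 0.1]
finger_gap: 79.4
t: 24.07
tcp_pos: [550.3, -294.2, 193.3]
tcp_rot: [1.0, -0.014, 0.002, 0.001]
contact_force: [1.9, -0.5, -0.4]
finger_gap: 79.9
t: 24.48
tcp_pos: [425.8, -289.7, 188.8]
tcp_rot: [1.0, -0.015, -0.001, -0.0]
contact_force: [1.6, -1.3, -0.8]
finger_gap: 79.9
t: 24.65
tcp_pos: [430.0, -290.6, 189.9]
tcp_rot: [1.0, -0.014, 0.001, 0.0]
contact_force: [0.7, 0.0, -0.2]
finger_gap: 80.1
t 24.65 tcp [ 430.  -290.6  189.9] f [ 0.7  0.  -0.2] gap 80.1
shift cm (tool, now) [11.91 -0.05 16.01]  turn [ 0.001 -0.001 -0.003]  shift in target axes [ 1.193e+01 -1.000e-02  1.599e+01]
[array([221.,  46.]), array([283.,  46.]), array([283.,  90.]), array([221.,  90.])]
```

View pics/w14.png

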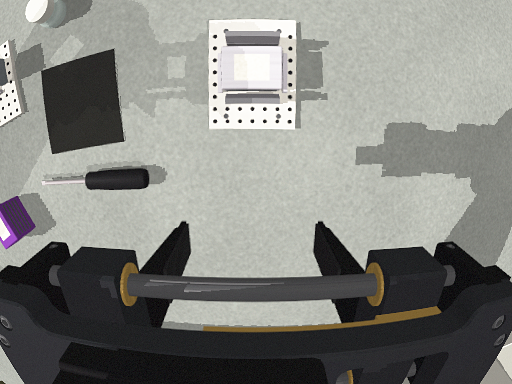

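View pics/t14.png

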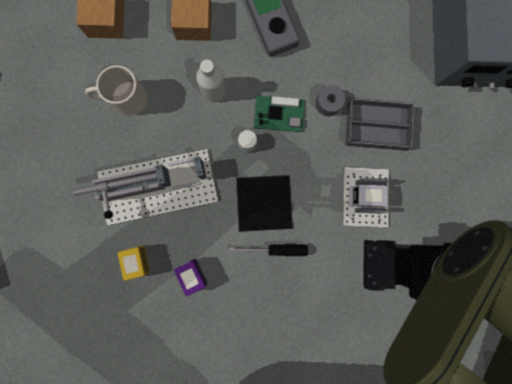

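View pics/s14.png

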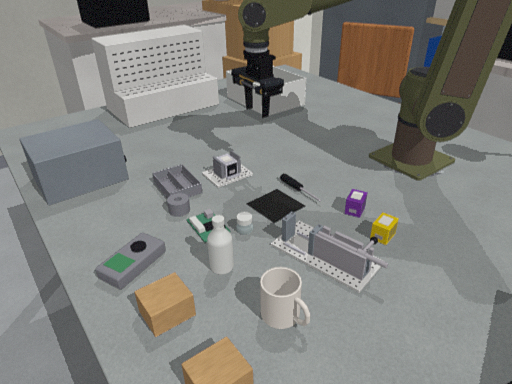

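The module sits between the cheeks in the dock at about (221–283, 46–91) in the wrist view, as predicted. The bystanders haven't moved. One last check on the bolt travel from the ball's position.

Run:
```python
from h import *
t=cv2.imread('pics/t14.png')
g=t[200:228,95:122].max(2)
m=(g<35).astype(np.uint8);n,l,st,ce=cv2.connectedComponentsWithStats(m);k=1+st[1:,4].argmax();u=ce[k]+[95,200];print(u,st[k])
for z in (66,80):
    p=onz('top',*u,z)[:2]-F[0];a=F[1];print(z,'fixture x,y',np.cos(a)*p[0]+np.sin(a)*p[1],-np.sin(a)*p[0]+np.cos(a)*p[1])
```

```text
[107.97435897 214.25641026] [10 11  7  7 39]
66 fixture x,y -58.62328731812255 158.54588699192496
80 fixture x,y -59.848073037179304 153.6339669494637
```

```bash
python3 -c "
from rig import manip
print(manip.sign_off())"
```

```text
the job is handed in; nothing more can be done
None
```

The module is in the programming dock and the bolt is fully drawn; I handed the job in at about 24.8 s of the 72 s allowed. `sign_off` reports no verdict, so these results come from my own checks.

**What I did:** I gripped the ball, swung the handle up to about 0.87 rad and drew the bolt 84 mm. I then lowered the handle towards the second notch and let it go. I lifted the module out by its long sides and set it down on the mat. I took it again by its ends, lowered it slowly into the dock until it touched, released it and backed the arm away.

**Last checks:**
- **Module:** in the wrist view it matches the predicted seat outline to about 1 pixel, upright between the cheeks. The tool height and force at contact also agreed with it resting on the dock floor.
- **Bolt:** from the ball's position in the top view, it is drawn about 85 mm and the handle lies level in the second notch.
- **Other items:** everything else on the bench, look-alikes included, looks unmoved in the top and scene pictures. I compared these by eye.
- **Robot:** the gripper is clear of everything.

**Disagreements:** the dock's position differed by about 1.5 mm in x between the top and wrist cameras, so I aimed between the two. While I was lifting the handle, its angle was unclear from the first picture. A second picture showed that the ball had not slipped in the grip. No check failed.

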